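# Pack the marker, refit the inset tray and tip the case lid shut

### The arm

A 6-joint arm with a two-finger parallel gripper is mounted at the origin on the work surface; the furniture and walls round the work are solid. World frame = base frame: x ahead of the robot, y to its left, z up, the work surface at z = 0. Lengths are in m, angles in rad, forces in N, time in s.
With the tool pointing down it reaches from about 0.35 to 0.775 m from the base axis. Payload 7.3 kg.
Tool frame: the origin (TCP) lies midway between the tips of the shut fingers; the grasp point (between the pads) lies 19 mm behind it (robot.grip_depth is the z of the grasp point in the tool frame, in m); z points along the fingers, y is the line along which they close (so a half turn about z gives the same grasp; the last joint's range is limited). The gripper opens to 92 mm and grips with 3 to 60 N. Pads are 19 mm wide; open, the fingers measure 130 mm over their backs; the gripper's body (75 mm by 190 mm) begins 47 mm behind the grasp point.
Start: joints at [-1.326, 0.342, 1.524, -0, 1.275, -0.146], TCP at [0.2, -0.485, 0.227] pointing down, gripper open.
Joint ranges: [-2.53, 2.53], [-0.77, 2.02], [0.04, 2.7], [-1, 4.14], [0.28, 2.66], [-3.11, 3.11]. Speed limits (rad/s): [2.57, 2.57, 3.14, 3.14, 3.14, 3.14].

### API

Orientations are given as [roll, pitch, yaw] about the fixed x, y, z axes, in that order (R = Rz(yaw) Ry(pitch) Rx(roll)).
In Python, from cell import robot, viewer gives the robot as it stands.
- The arm moves only by the tool step_arm, never from a script. Its argument "increments" is a list of rows, each an object with "delta_pos": the shift along the tool's x, y, z in cm, a list of three; "dr": the turn, a rotation vector about the tool's x, y, z in degrees, a list of three; "fingers": the closure, from -1 (fully open) to 1 (shut), so that 0 is half open. In form: [{"delta_pos": [tx, ty, tz], "dr": [wx, wy, wz], "fingers": fingers}, ...]. A call has exactly 5 rows; each row is the pose to reach, as a shift and turn from the pose commanded when the call began, along the tool's axes at that moment; what a row does not reach only later rows make up. A row lasts 1/8 s, in which the tool goes at most 62.5 mm and 10.7 degrees, less where a joint would pass 70% of its speed; a pose out of reach is approached as far as the arm can. A call with a gripper value outside its range is refused whole. The fingers move at their own pace and stop on an object; "newtons" is the grip in N (left out, the last holds). Time passes only in rows, so rows that repeat a pose let the fingers close, or fill a call up. It gives the time, the measured TCP pose, the force, the opening and the grip force at its end, in the units of the state.
- robot.observe(): the state, without advancing time (a new reading comes with each control period).
- viewer.read_camera(name): name is "side" or "top"; returns the picture (420x560x3 uint8, red, green, blue); there is no depth.
- viewer.camera_params(name): a dict with "K" (3x3 intrinsics, pixels), "T" (4x4, takes a point from camera to world coordinates). Camera axes: x right, y down, z forward; pixel columns grow to the right and rows downward; lengths in m; the calibration is good to about 2 mm. A picture is of the moment at which its call begins. camera_params takes no time and is no camera call.
- robot.hand_in(): hands the job in; it is judged then, once.
The state is a dict: "time": time; "qpos": joint angles; "qvel": joint speeds; "joint_efforts": joint torques, N m; "tool_pos": TCP position; "tool_rot": TCP orientation; "contact_force": force on the tool from outside, world axes, zero at the start; "torque": the same for the moment, N m; "opening": finger opening in m; "grip_force": force on a finger pad.
Only numpy, scipy, OpenCV 4.12 (cv2) and the standard library are available. Lean on these libraries where they do the work, as an engineer would, in place of code of your own. Each camera call takes 0.05 s, during which the arm holds its last target. There are 200 camera calls.

### The job

Put the marker into the grey tub in the bottom of the blue tool case, then lift the orange inset tray off the sloping stand and set it down level (do not drop it) over the tub, cut-off corners to the front, so that its skirt sits fully down round the tub's rim. Then push the leaning lid forward past upright and let go, so that it falls fully shut by its own weight: do not touch it on its way down, and leave the plaster shards and the scrub brush where they lie.

Things in the scene. Friction and masses are not known exactly. Their poses are not given: they have to be found in the camera images.
- case: Blue steel tool case, 140 (x) by 210 (y) by 76 mm high, open at the top, fixed to the bench; walls and floor 4 mm. A fixed grey tub stands centred in it, the case's floor being its floor. Origin: centre of the underside; x points to the hinge side (the back, away from the robot), y along its length, z up.
- tub_rim (a point): Centre of the tub's rounded rim, 36 mm above the case's underside; axes as the case's. Tub inside 98 (x) by 168 (y) mm, walls 3 mm (outside 104 by 174); its two front (-x) corners are cut at 45 degrees by 24 mm. A seated tray has its origin here, with 3 mm play each way.
- lid_hinge (a point): Middle of the lid's hinge line, on the upper edge of the case's back wall (70 mm behind the case's centre, 76 mm high). The line runs along the case's y. Behind the lid's right (-y) end juts a corner of a grey drawer cabinet, higher than the open lid; behind the middle and left of the lid there is more room, up to the brick wall.
- case_lid (a joint): Angle of the blue lid: 0 shut, 1.571 upright, 1.85 leaning back on its stop, as at the start. The hinge runs freely, lightly damped: behind upright the lid falls back open, in front of it, it falls shut in 1 to 2 s. Lid about 0.25 kg. Only its outer face (its back while open) can be pushed forward; there is room for fingers behind it from above.
- lid_edge (a point): Middle of the lid's free edge, on the outer face; with the lid open the top edge, about 213 mm above the bench. The lid is flat, 142 mm from hinge to free edge, 212 mm wide, 5 mm thick (9 mm with its two embossed stripes).
- tray: Orange inset tray, 115 (x) by 185 (y) mm, 0.18 kg. Origin: centre of the underside of its 3 mm plate, which rests on the tub's rim; z its upward normal, x to its back (uphill on the stand). Skirt 10 mm below the plate, flaring from 110 by 180 mm inside to 122 by 192 mm outside. Walls 16 mm above the plate. Front (-x) corners cut by 26 mm. On the stand it lies at 30 degrees.
- tray_rib (a point): Top of the tray's rib handle, 33 mm above the tray's origin along its z. The rib runs along the tray's y, is 100 mm long, 10 mm thick (x) and 30 mm high above the plate; inside the tray there is 50 mm free on both sides of it.
- stand: Plywood sloping stand, fixed: board 160 by 215 mm at 30 degrees, low edge toward its -x (toward the robot) with an 18 mm lip against which the tray rests. Origin: centre of its foot print on the bench; z up; the middle of the board's face is 62 mm above the bench, the upper edge 102 mm. The grey drawer cabinet (taller) stands at its left behind, a 75 mm high round turntable (radius 86 mm) before it.
- marker: White felt marker with dark blue cap, 136 mm long, 16 to 17 mm thick, 14 g, lying on the bench. Origin: middle of its length, on its underside as it lies at the start (8 mm from its axis); long axis y.
- shard_big: White plaster shard, 48x56x23 mm; origin: underside centre. Leave it.
- shard_small: White plaster shard, 25x36x18 mm; origin: underside centre. Leave it.
- scrub_brush: Wooden scrub brush, bristles up, 62 (x) by 150 (y) by 34 mm; origin: underside centre. Leave it.

How it is judged:
On the way, in this order (a step that is already met when the one before it is completed fails the run):
1. the marker lies in the tub in the case (x of marker in the frame of case between -0.05 and 0.05 m and y of marker in the frame of case between -0.085 and 0.085 m and z of marker in the frame of case below 0.03 m), for 0.2 s.
2. the tray sits on the tub's rim, with the marker under it and the lid still open (all of step 1 and x of tray in the frame of tub_rim between -0.0065 and 0.0065 m and y of tray in the frame of tub_rim between -0.0065 and 0.0065 m and z of tray in the frame of tub_rim between -0.003 and 0.004 m and angle between the x axis of tray and the x axis of case, either way round below 0.1 rad and angle between tray's own z axis and vertical below 0.06 rad and value of joint case_lid above 1.65 rad and contact force between the fingers and tray below 0.2 N), for 0.2 s.
3. the lid has been tipped past upright (value of joint case_lid below 1.5 rad).
At the end, for the whole second after the job is handed in: The marker lies in the tub; the tray sits on the tub's rim, the right way round, within 6.5 mm of its centre each way, level within 0.06 rad, at the height of the rim within 4 mm; the lid is shut within 0.03 rad; all at rest (all of step 1 and x of tray in the frame of tub_rim between -0.0065 and 0.0065 m and y of tray in the frame of tub_rim between -0.0065 and 0.0065 m and z of tray in the frame of tub_rim between -0.003 and 0.004 m and angle between the x axis of tray and the x axis of case, either way round below 0.1 rad and angle between tray's own z axis and vertical below 0.06 rad and value of joint case_lid below 0.03 rad and linear speed of tray below 0.02 m/s and linear speed of marker below 0.05 m/s); the robot touches nothing.
It fails at once if the tray is dropped: out of the fingers and faster than 0.6 m/s (contact force between the fingers and tray below 0.05 N and linear speed of tray above 0.6 m/s).
It fails at once if the robot touches the lid after it is well past upright (below 0.9 rad): it must fall by itself (value of joint case_lid below 0.9 rad and contact force between any of the fingers, the arm and case_lid above 0.3 N).
It fails at once if a plaster shard or the scrub brush is moved by more than 25 mm (distance of any of shard_big, shard_small, scrub_brush from where it was at the start of the episode above 0.025 m).
It also fails if it takes over 72 s, if anything falls off the work surface, if the arm or the gripper's body presses on something with over 40 N, if the wrist force passes 120 N, or if a joint passes its speed limit or range.

## Working session

There is one attempt and no reset: what is moved stays moved. The work goes in short steps, Python scripts to look and compute and a tool call to move; the robot and the scene stay as the last step left them, time stands still between calls to the robot, and variables do not carry over. Pictures are saved under pics/ and viewed, at most 10 in all, crops included, and the job is handed in when it is done.

Besides the shell and the picture viewer there is one more tool, called after "Request:" as name([rows], argument=value, ...), one row to a line, values as JSON. step_arm: Moves the arm, as the interface text tells. Its arguments: {"type":"object","properties":{"increments":{"type":"array"},"newtons":{"type":"number"}},"required":["increments"]}

```bash
ls; mkdir -p pics
python3 - <<'E'
from cell import robot, viewer
import cv2,numpy as np
for n in("top","side"):
    im=viewer.read_camera(n); p=viewer.camera_params(n)
    cv2.imwrite(f"pics/{n}0.png",cv2.resize(im[...,::-1],(800,600),interpolation=cv2.INTER_CUBIC)); cv2.imwrite(f"raw_{n}0.png",im[...,::-1])
    print(n,np.round(p["K"],1).tolist(),np.round(p["T"],3).tolist())
print(robot.observe())
E
```

```text
pics
top [[445.7, 0.0, 282.9], [0.0, 445.7, 211.6], [0.0, 0.0, 1.0]] [[0.025, -0.997, 0.071, 0.383], [-1.0, -0.026, -0.012, -0.073], [0.014, -0.071, -0.997, 1.104], [0.0, 0.0, 0.0, 1.0]]
side [[463.4, 0.0, 281.3], [0.0, 463.4, 208.0], [0.0, 0.0, 1.0]] [[0.968, -0.082, 0.235, 0.152], [-0.248, -0.39, 0.887, -1.187], [0.019, -0.917, -0.398, 0.582], [0.0, 0.0, 0.0, 1.0]]
{'time': 0.1, 'qpos': array([-1.32597982e+00,  3.42656767e-01,  1.52490284e+00, -1.23080919e-05,
        1.27542052e+00, -1.45982541e-01]), 'qvel': array([-0.00117539, -0.00169151, -0.00127161,  0.0007279 , -0.00087571,
        0.00211031]), 'joint_efforts': array([ 1.77340215e-03, -4.32004988e+01, -2.44694370e+01,  7.18510081e-02,
        5.26590343e-02, -3.87635941e-05]), 'tool_pos': array([ 0.1999238 , -0.48505239,  0.22611905]), 'tool_rot': array([-3.14021823e+00, -1.90183382e-04,  3.90802506e-01]), 'contact_force': array([-0.53777064,  0.96389401, -0.15194271]), 'torque': array([-0.00067727,  0.00917019,  0.0084207 ]), 'grip_force': 0.0, 'opening': 0.09189084292452114}
```

View pics/top0.png

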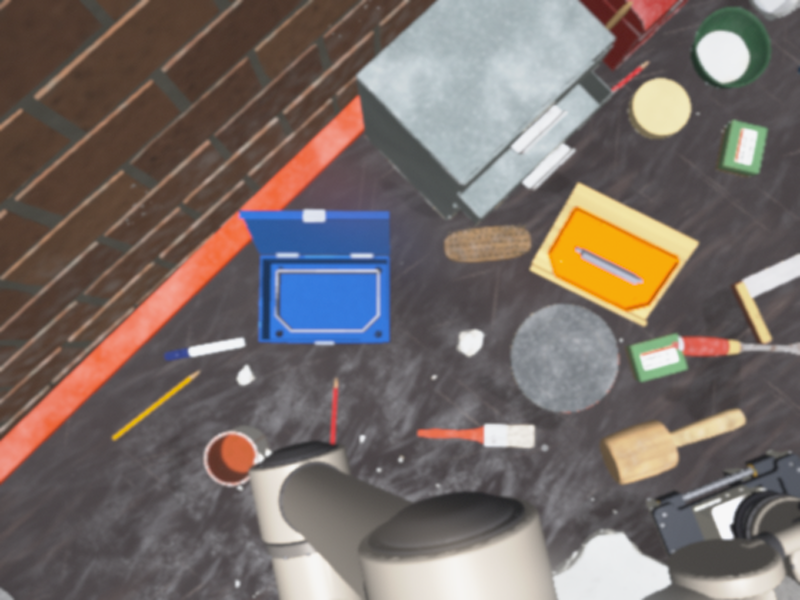

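View pics/side0.png

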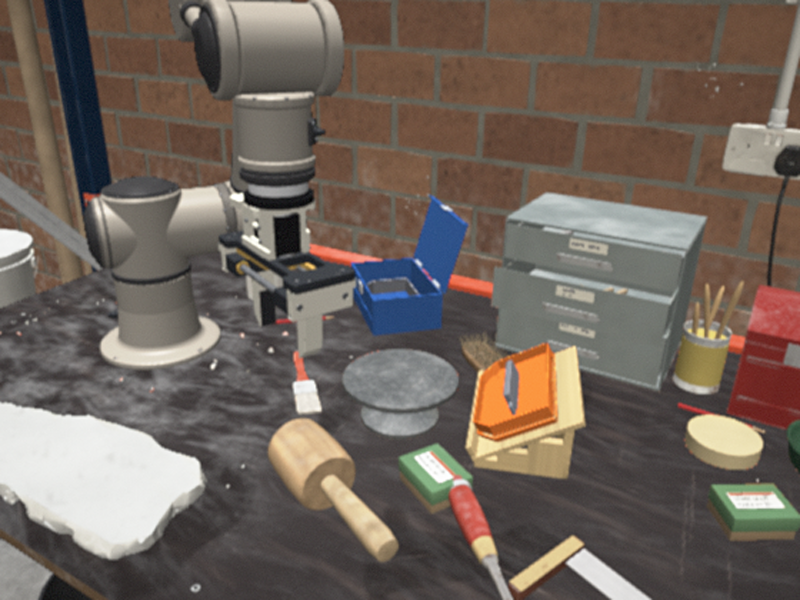

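Top view: case about (325,300), lid top edge row ~213, marker (165..245, ~348), tray (612,258) on the stand. Side view: the tray on the stand at (515,390). I'll enlarge both areas.

```bash
cat > h.py <<'E'
import numpy as np,cv2
from cell import robot, viewer
from scipy.spatial.transform import Rotation as R
P={n:viewer.camera_params(n) for n in("top","side")}
def ray(n,u,v):
    K,T=np.array(P[n]["K"]),np.array(P[n]["T"]); return T[:3,3],T[:3,:3]@np.linalg.solve(K,[u,v,1])
def pix(n,u,v,z):
    o,d=ray(n,u,v); return o+d*(z-o[2])/d[2]
def proj(n,p):
    K,T=np.array(P[n]["K"]),np.array(P[n]["T"]); q=K@(T[:3,:3].T@(np.asarray(p)-T[:3,3])); return q[:2]/q[2]
def crop(im,x0,y0,x1,y1,s,name):
    c=cv2.resize(im[y0:y1,x0:x1],None,fx=s,fy=s,interpolation=cv2.INTER_CUBIC)
    for k in range(0,x1-x0,10): cv2.line(c,(k*s,0),(k*s,12 if (x0+k)%50==0 else 5),(0,255,255),1)
    for k in range(0,y1-y0,10): cv2.line(c,(0,k*s),(12 if (y0+k)%50==0 else 5,k*s),(0,255,255),1)
    cv2.imwrite(name,c)
def trf(goal_pos,pos,rot):  # shift in cm along the tool axes
    return R.from_euler('xyz',rot).inv().apply(np.array(goal_pos)-pos)*100
E
python3 - <<'E'
from h import *
t=cv2.imread("raw_top0.png")
crop(t,110,140,280,260,4,"pics/c1.png")   # 680x480
crop(t,365,120,495,230,5,"pics/c2.png")   # 650x550
E
```

```text
(no output)
```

View pics/c1.png

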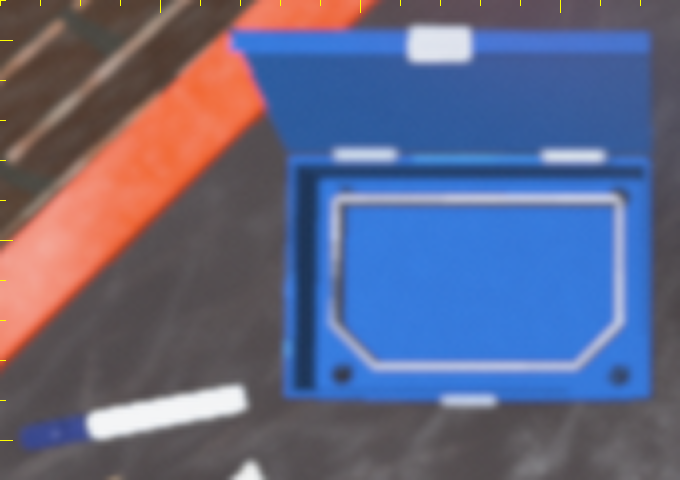

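View pics/c2.png

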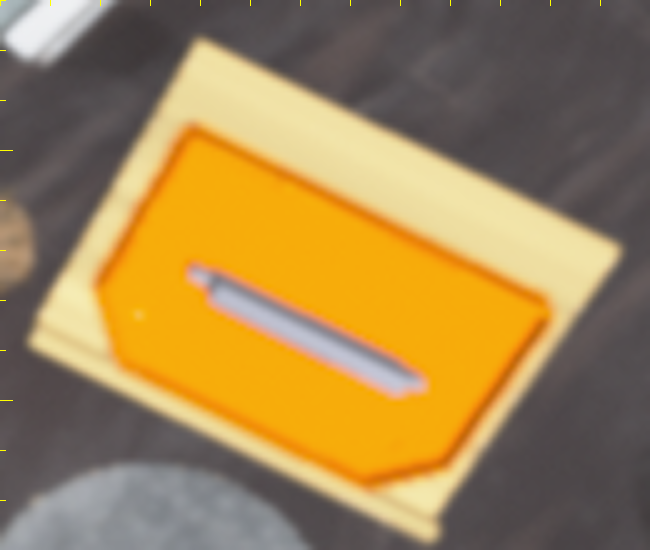

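c1: tub rim centreline corners in raw px: (194,190),(265,190), front row 231.5; the marker lies from raw (115.5,250) to (171.5,239). c2: stand corners and rib (212,292)-(400,390) in crop px. Next, a side crop for height confirmation.

Run:
```python
from h import *
t=cv2.imread("raw_side0.png")
crop(t,315,235,415,335,6,"pics/c3.png")
f=lambda x,y:(110+x/4,140+y/4)
for z,pts in((.036,[(337,199),(621,199),(337,324),(621,324),(374,366),(578,366)]),(.076,[(286,156),(651,158),(651,398),(286,398)]),(.213,[(231,31),(651,32),(240,52),(651,52)]),(.008,[(22,440),(246,396)]),(.018,[(250,462)])):
    for p in pts: print(z,p,np.round(pix("top",*f(*p),z),4))
```

```text
0.036 (337, 199) [0.5059 0.1283 0.036 ]
0.036 (621, 199) [ 0.5105 -0.0423  0.036 ]
0.036 (337, 324) [0.4307 0.1254 0.036 ]
0.036 (621, 324) [ 0.4351 -0.0444  0.036 ]
0.036 (374, 366) [0.4062 0.1024 0.036 ]
0.036 (578, 366) [ 0.4093 -0.0194  0.036 ]
0.076 (286, 156) [0.5255 0.1512 0.076 ]
0.076 (651, 158) [ 0.5301 -0.0602  0.076 ]
0.076 (651, 398) [ 0.391  -0.0639  0.076 ]
0.076 (286, 398) [0.3856 0.1455 0.076 ]
0.213 (231, 31) [0.5692 0.1517 0.213 ]
0.213 (651, 32) [ 0.5747 -0.0601  0.213 ]
0.213 (240, 52) [0.5587 0.1467 0.213 ]
0.213 (651, 52) [ 0.5645 -0.0604  0.213 ]
0.008 (22, 440) [0.3562 0.3192 0.008 ]
0.008 (246, 396) [0.3864 0.1843 0.008 ]
0.018 (250, 462) [0.3467 0.1779 0.018 ]
```

View pics/c3.png

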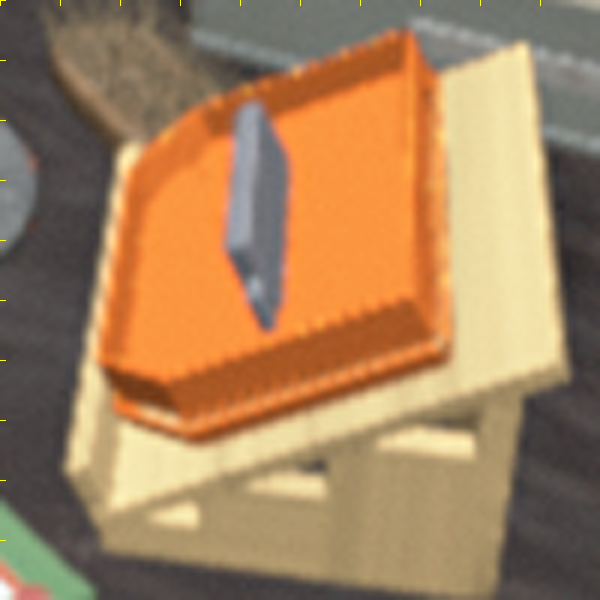

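c3: the rib is a trapezoid, top far end ≈(251,105), near end ≈(239,247) in crop px. Now I'll fit the tray pose, and work out the room behind the lid.

Run:
```python
from h import *
from scipy.optimize import least_squares
c2=lambda x,y:np.array((365+x/5,120+y/5)); c3=lambda x,y:np.array((315+x/6,235+y/6))
A,B=pix("top",*c2(200,38),.102),pix("top",*c2(622,248),.102); d=B-A
yaw0=np.arctan2(d[0],-d[1]); print("board top",A,B,np.linalg.norm(d),"yaw",yaw0)
# tray pose: pos,yaw ; R=Rz(yaw)Ry(-30deg) (x uphill)
M=lambda yaw:R.from_euler('xyz',[0,-np.pi/6,yaw])
obs=[("top",c2(211,290),(0,.05,.033)),("top",c2(402,387),(0,-.05,.033)),("side",c3(251,105),(0,.05,.033)),("side",c3(239,247),(0,-.05,.033))]
f=lambda p:np.concatenate([proj(n,p[:3]+M(p[3]).apply(q))-uv for n,uv,q in obs])
s=least_squares(f,[.55,-.38,.075,-.4]); print(s.x,np.round(s.fun,1))
p=s.x;m=M(p[3])
print("rib top",p[:3]+m.apply([0,0,.033]))
# distance of tray origin above the board plane (board top edge centre, normal)
C=(A+B)/2; n=m.apply([0,0,1]); print("height over board (expect .010):",(p[:3]-C)@n,"dist below top edge",m.inv().apply(p[:3]-C))
for q in[(.061,.096,-.01),(.061,-.096,-.01),(-.061,.07,-.01),(-.061,-.07,-.01),(.0575,.0925,.019),(.0575,-.0925,.019)]:
    w=p[:3]+m.apply(q); print(q,(proj("top",w)-[365,120])*5,(proj("side",w)-[315,235])*6)
t=lambda x,y:(x*.7,y*.7)
print("wall strip z0/z.05",[np.round(pix("top",*t(*q),z),3) for q in((0,480),(240,255),(362,130)) for z in (0,.05)])
print("wall upper",[np.round(pix("top",*t(*q),z),3) for q in((0,435),(240,220),(362,95)) for z in (0,.05,.3)])
print("cabinet",[np.round(pix("top",*t(*q),z),3) for q in((360,80),(462,185)) for z in(.25,.3,.35)], np.round(pix("top",*t(450,215),0),3))
```

```text
board top [ 0.65462086 -0.36050797  0.102     ] [ 0.56269854 -0.55464658  0.102     ] 0.21480110235255812 yaw -0.4422140505824384
[ 0.53462383 -0.42028176  0.06481995 -0.44212135] [-0.3 -0.7  0.7 -0.5 -0.5  0.  -0.7  0.2]
rib top [ 0.51971037 -0.4132221   0.09339879]
height over board (expect .010): 0.009238237756172475 dist below top edge [-0.0903612   0.00203258  0.00923824]
(0.061, 0.096, -0.01) [185.35012108 102.80469431] [451.74461809  84.4751772 ]
(0.061, -0.096, -0.01) [557.46877314 288.19754084] [465.38973537 370.81669753]
(-0.061, 0.07, -0.01) [104.65581614 345.31364772] [153.08523348 227.36203738]
(-0.061, -0.07, -0.01) [362.30182609 474.37423475] [122.05199696 440.85629403]
(0.0575, 0.0925, 0.019) [190.046556   128.38927612] [410.91929179  28.42500298]
(0.0575, -0.0925, 0.019) [557.31354165 311.44684135] [416.26319067 294.56596471]
wall strip z0/z.05 [array([0.142, 0.589, 0.   ]), array([0.153, 0.559, 0.05 ]), array([0.536, 0.201, 0.   ]), array([0.529, 0.189, 0.05 ]), array([ 0.765, -0.004,  0.   ]), array([ 0.748, -0.007,  0.05 ])]
wall upper [array([0.217, 0.594, 0.   ]), array([0.225, 0.564, 0.05 ]), array([0.262, 0.413, 0.3  ]), array([0.598, 0.204, 0.   ]), array([0.588, 0.191, 0.05 ]), array([0.54 , 0.129, 0.3  ]), array([ 0.829, -0.002,  0.   ]), array([ 0.809, -0.006,  0.05 ]), array([ 0.708, -0.021,  0.3  ])]
cabinet [array([ 0.749, -0.015,  0.25 ]), array([ 0.728, -0.018,  0.3  ]), array([ 0.706, -0.022,  0.35 ]), array([ 0.606, -0.158,  0.25 ]), array([ 0.593, -0.153,  0.3  ]), array([ 0.58 , -0.148,  0.35 ])] [ 0.617 -0.163  0.   ]
```

```bash
cat >> h.py <<'E'
def rot_of(y_dir_yaw,tilt=0): # tool y along horizontal yaw, tool leaning back by tilt
    m=R.from_euler('xyz',[0,-tilt,y_dir_yaw]).as_matrix(); return R.from_matrix(np.c_[m[:,1],m[:,0],-m[:,2]])
def go(p,r,s=None):
    s=s or robot.observe(); r0=R.from_euler('xyz',s["tool_rot"])
    print("pos",np.round(r0.inv().apply(np.array(p)-s["tool_pos"])*100,2),"dr",np.round((r0.inv()*r).as_rotvec(degrees=True),1))
E
python3 - <<'E'
from h import *
r=rot_of(.22)
go((.45,-.2,.23),r); go((.3713,.2518,.10),r)
E
```

```text
pos [ 33.98 -16.83  -0.36] dr [ -0.1  -0.1 -80.2]
pos [ 43.91 -61.58  12.7 ] dr [ -0.1  -0.1 -80.2]
```

Request:
step_arm([
  {"delta_pos": [34, -17, 0], "dr": [0, 0, -80], "fingers": -1},
  {"delta_pos": [34, -17, 0], "dr": [0, 0, -80], "fingers": -1},
  {"delta_pos": [34, -17, 0], "dr": [0, 0, -80], "fingers": -1},
  {"delta_pos": [34, -17, 0], "dr": [0, 0, -80], "fingers": -1},
  {"delta_pos": [34, -17, 0], "dr": [0, 0, -80], "fingers": -1},
])

```text
time: 0.72
tool_pos: [0.4062, -0.248, 0.2266]
tool_rot: [-3.142, 0.0, 1.334]
contact_force: [0.6, -1.2, 0.2]
opening: 0.0917
grip_force: 0.0
```

Run:
```python
from h import *
r=rot_of(.22); s=robot.observe(); print(s["tool_pos"])
go((.42,.1,.22),r); go((.3713,.2518,.10),r)
```

```text
[ 0.40615747 -0.24801474  0.22659158]
pos [34.16 -6.81  0.66] dr [ -0.    0.  -26.2]
pos [ 47.77 -15.1   12.66] dr [ -0.    0.  -26.2]
```

Request:
step_arm([
  {"delta_pos": [47.8, -15, 0], "dr": [0, 0, -26], "fingers": -1},
  {"delta_pos": [47.8, -15, 0], "dr": [0, 0, -26], "fingers": -1},
  {"delta_pos": [47.8, -15, 0], "dr": [0, 0, -26], "fingers": -1},
  {"delta_pos": [47.8, -15, 0], "dr": [0, 0, -26], "fingers": -1},
  {"delta_pos": [47.8, -15, 0], "dr": [0, 0, -26], "fingers": -1},
])

```text
time: 1.35
tool_pos: [0.3854, 0.064, 0.2267]
tool_rot: [3.141, 0.0, 1.782]
contact_force: [1.6, -0.4, -0.8]
opening: 0.0918
grip_force: 0.0
```

Run:
```python
from h import *
r=rot_of(.22); s=robot.observe(); print(s["tool_pos"])
go((.3713,.2518,.10),r); go((.3713,.2518,.005),r)
```

```text
[0.38541121 0.06401192 0.22669795]
pos [18.66  2.55 12.67] dr [ 0.   0.  -0.5]
pos [18.66  2.54 22.17] dr [ 0.   0.  -0.5]
```

Request:
step_arm([
  {"delta_pos": [9, 1.3, 0], "dr": [0, 0, 0], "fingers": 0.25},
  {"delta_pos": [18.7, 2.5, 0], "dr": [0, 0, 0], "fingers": 0.25},
  {"delta_pos": [18.7, 2.5, 5], "dr": [0, 0, 0], "fingers": 0.25},
  {"delta_pos": [18.7, 2.5, 11], "dr": [0, 0, 0], "fingers": 0.25},
  {"delta_pos": [18.7, 2.5, 16], "dr": [0, 0, 0], "fingers": 0.25},
])

```text
time: 1.98
tool_pos: [0.3708, 0.2515, 0.0651]
tool_rot: [3.14, -0.0, 1.785]
contact_force: [0.9, 0.7, -0.4]
opening: 0.0464
grip_force: 0.0
```

Run:
```python
from h import *
im=viewer.read_camera("top"); cv2.imwrite("raw.png",im[...,::-1]); crop(im[...,::-1],100,190,220,300,5,"pics/m1.png")
r=rot_of(.22); s=robot.observe(); print(s["tool_pos"],s["opening"])
go((.3713,.2518,.004),r)
```

```text
[0.36635002 0.24893449 0.05817346] 0.04221730366651105
pos [0.19 0.61 5.41] dr [-0.7  0.2 -0.4]
```

View pics/m1.png

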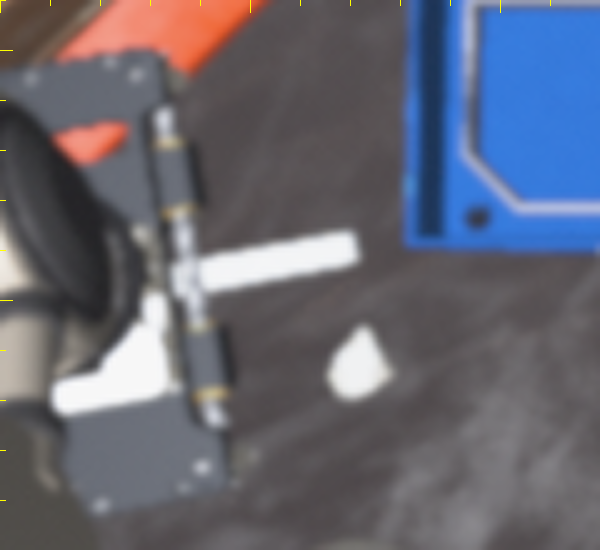

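The picture shows the gripper's body far corner at the skirting strip and wall (upper left of the crop). I'll check the forces.

Run:
```python
from h import *
s=robot.observe(); print(s)
for q in((165.6,264),(172.5,255),(179,265),(172,270)): print(pix("top",*q,.009)[:2])
```

```text
{'time': 2.025, 'qpos': array([ 4.23529397e-01,  4.31290653e-01,  1.94738513e+00, -1.03599826e-04,
        7.75588051e-01,  2.10936264e-01]), 'qvel': array([-0.02107718, -0.08389592, -0.02540105, -0.00522797,  0.27705564,
       -0.00850804]), 'joint_efforts': array([ 9.40383039e-01, -5.84200323e+01, -2.57937992e+01,  9.84372036e-02,
       -1.96113400e-01,  2.32922769e-02]), 'tool_pos': array([0.36635002, 0.24893449, 0.05817346]), 'tool_rot': array([-3.12921728e+00,  2.72297171e-03,  1.78348074e+00]), 'contact_force': array([-3.98803217, -1.94668631, -5.74046603]), 'torque': array([-0.10934951, -0.002292  ,  0.01603232]), 'grip_force': 0.0, 'opening': 0.04221730366651105}
[0.325361   0.19581605]
[0.3475788  0.18000966]
[0.32374237 0.16320304]
[0.31124091 0.17967061]
```

Request:
step_arm([
  {"delta_pos": [-3, 0, 0], "dr": [0, 0, 0], "fingers": 0.35},
  {"delta_pos": [-3.6, 0, 0], "dr": [0, 0, 0], "fingers": 0.35},
  {"delta_pos": [-3.6, 0, 1.5], "dr": [0, 0, 0], "fingers": 0.35},
  {"delta_pos": [-3.6, 0, 2.5], "dr": [0, 0, 0], "fingers": 0.35},
  {"delta_pos": [-3.6, 0, 2.5], "dr": [0, 0, 0], "fingers": 0.35},
])

```text
time: 2.65
tool_pos: [0.3785, 0.2151, 0.0417]
tool_rot: [-3.141, 0.0, 1.782]
contact_force: [0.8, 0.2, -0.2]
opening: 0.03
grip_force: 0.0
```

Run:
```python
from h import *
s=robot.observe(); print(s["tool_pos"],s["tool_rot"],s["contact_force"])
go((.379,.2167,.004),rot_of(.22))
```

```text
[0.37853791 0.21514    0.04169989] [-3.14091166e+00  9.39808261e-05  1.78206489e+00] [ 0.84199921  0.18144451 -0.21108588]
pos [0.14 0.08 3.77] dr [-0.   0.  -0.5]
```

Request:
step_arm([
  {"delta_pos": [0, 0, 1.5], "dr": [0, 0, 0], "fingers": 0.35},
  {"delta_pos": [0, 0, 2.8], "dr": [0, 0, 0], "fingers": 0.35},
  {"delta_pos": [0, 0, 3.5], "dr": [0, 0, 0], "fingers": 0.35},
  {"delta_pos": [0, 0, 3.7], "dr": [0, 0, 0], "fingers": 0.35},
  {"delta_pos": [0, 0, 3.7], "dr": [0, 0, 0], "fingers": 0.35},
])

```text
time: 3.28
tool_pos: [0.3788, 0.2151, 0.0047]
tool_rot: [-3.142, 0.0, 1.782]
contact_force: [-0.7, 0.4, -0.1]
opening: 0.0297
grip_force: 0.0
```

Request:
step_arm([
  {"delta_pos": [0, 0, 0], "dr": [0, 0, 0], "fingers": 0.8},
  {"delta_pos": [0, 0, 0], "dr": [0, 0, 0], "fingers": 0.9},
  {"delta_pos": [0, 0, 0], "dr": [0, 0, 0], "fingers": 0.9},
  {"delta_pos": [0, 0, 0], "dr": [0, 0, 0], "fingers": 0.9},
  {"delta_pos": [0, 0, -1], "dr": [0, 0, 0], "fingers": 0.9},
], newtons=12)

```text
time: 3.9
tool_pos: [0.3782, 0.2148, 0.0146]
tool_rot: [-3.14, 0.0, 1.782]
contact_force: [0.1, 0.6, -0.3]
opening: 0.0152
grip_force: 12.0
```

Run:
```python
from h import *
r=rot_of(.025)
go((.378,.215,.15),r);go((.431,.006,.15),r);go((.431,.006,.055),r)
```

```text
pos [  0.02  -0.04 -13.54] dr [-0.1  0.  10.7]
pos [-21.53   0.76 -13.54] dr [-0.1  0.  10.7]
pos [-21.52   0.78  -4.04] dr [-0.1  0.  10.7]
```

Request:
step_arm([
  {"delta_pos": [0, 0, -5], "dr": [0, 0, 0], "fingers": 0.9},
  {"delta_pos": [0, 0, -11], "dr": [0, 0, 3], "fingers": 0.9},
  {"delta_pos": [-3, 0, -13.5], "dr": [0, 0, 10.7], "fingers": 0.9},
  {"delta_pos": [-9, 0.3, -13.5], "dr": [0, 0, 10.7], "fingers": 0.9},
  {"delta_pos": [-14.5, 0.5, -13.5], "dr": [0, 0, 10.7], "fingers": 0.9},
])

```text
time: 4.53
tool_pos: [0.4144, 0.0729, 0.1509]
tool_rot: [3.139, 0.0, 1.596]
contact_force: [0.5, 0.0, 0.2]
opening: 0.0146
grip_force: 12.0
```

Run:
```python
from h import *
r=rot_of(.025); s=robot.observe(); print(s["tool_pos"],s["opening"],s["grip_force"])
go((.431,.006,.15),r);go((.431,.006,.055),r)
```

```text
[0.41441568 0.07294952 0.15090381] 0.014623173425505847 11.97061076760292
pos [-6.74  1.49  0.09] dr [0.1 0.  0. ]
pos [-6.73  1.47  9.59] dr [0.1 0.  0. ]
```

Request:
step_arm([
  {"delta_pos": [-4, 0.8, 0], "dr": [0, 0, 0], "fingers": 0.9},
  {"delta_pos": [-6.5, 1.4, 1], "dr": [0, 0, 0], "fingers": 0.9},
  {"delta_pos": [-6.7, 1.5, 4], "dr": [0, 0, 0], "fingers": 0.9},
  {"delta_pos": [-6.7, 1.5, 6], "dr": [0, 0, 0], "fingers": 0.9},
  {"delta_pos": [-6.7, 1.5, 7], "dr": [0, 0, 0], "fingers": 0.9},
])

```text
time: 5.15
tool_pos: [0.4301, 0.0077, 0.0792]
tool_rot: [-3.14, -0.0, 1.595]
contact_force: [-0.5, 0.1, 0.8]
opening: 0.0149
grip_force: 12.0
```

Run:
```python
from h import *
im=viewer.read_camera("side")[...,::-1]; crop(im,160,120,340,255,4,"pics/p1.png")
r=rot_of(.025); s=robot.observe(); print(s["tool_pos"],s["opening"],s["grip_force"],s["contact_force"])
```

```text
[0.42989162 0.00778396 0.07860793] 0.01541082782556012 11.96907252073288 [-0.94680044  0.22850489 -0.75441325]
```

View pics/p1.png

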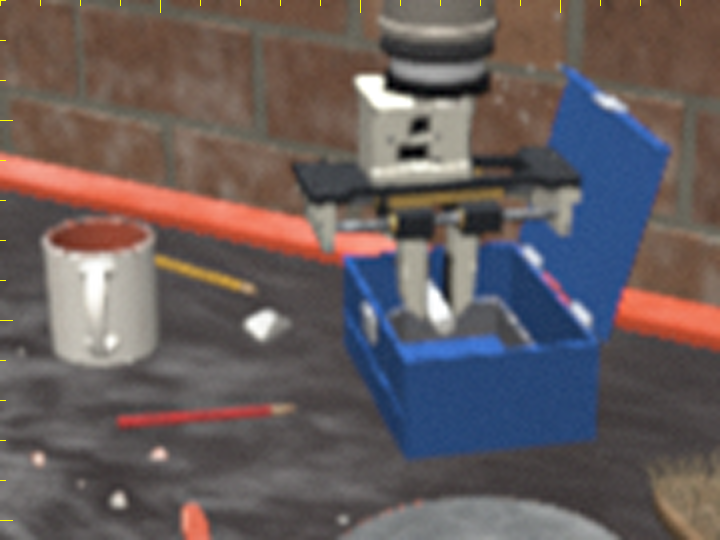

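The marker is held level above the tub (crop ≈(437,305)), with the body clear of the lid. I'll lower it and release.

Request:
step_arm([
  {"delta_pos": [0, 0, 1.2], "dr": [0, 0, 0], "fingers": 0.9},
  {"delta_pos": [0, 0, 2.2], "dr": [0, 0, 0], "fingers": 0.9},
  {"delta_pos": [0, 0, 2.5], "dr": [0, 0, 0], "fingers": 0.9},
  {"delta_pos": [0, 0, 2.5], "dr": [0, 0, 0], "fingers": 0.45},
  {"delta_pos": [0, 0, 2.5], "dr": [0, 0, 0], "fingers": 0.45},
])

```text
time: 5.82
tool_pos: [0.431, 0.0077, 0.055]
tool_rot: [3.141, 0.0, 1.595]
contact_force: [0.6, -0.4, 0.7]
opening: 0.0245
grip_force: 0.0
```

Request:
step_arm([
  {"delta_pos": [0, 0, 0], "dr": [0, 0, 0], "fingers": 0.45},
  {"delta_pos": [0, 0, -3], "dr": [0, 0, 0], "fingers": 0.45},
  {"delta_pos": [0, 0, -8], "dr": [0, 0, 0], "fingers": 0},
  {"delta_pos": [-4, 0, -14], "dr": [0, 0, 0], "fingers": -0.1},
  {"delta_pos": [-10, 0, -17], "dr": [0, 0, 0], "fingers": -0.1},
])

```text
time: 6.45
tool_pos: [0.4336, -0.0813, 0.2211]
tool_rot: [3.138, 0.001, 1.598]
contact_force: [1.9, 0.8, -0.2]
opening: 0.0486
grip_force: 0.0
```

Run:
```python
from h import *
s=robot.observe(); print(s["tool_pos"],s["opening"])
im=viewer.read_camera("top")[...,::-1]; crop(im,175,165,290,245,6,"pics/p2.png")
yaw=-.442; o=np.array([.5346,-.4203,.0648]); r=rot_of(yaw,np.radians(28)); m=R.from_euler('xyz',[0,-np.pi/6,yaw])
rt=o+m.apply([0,0,.033]); n=-r.as_matrix()[:,2]
tcp=rt-n*.016; pre=tcp+n*.08
print(tcp,pre); go(pre,r); go(tcp,r); go((.42,-.25,.23),r)
```

```text
[ 0.43355524 -0.08128124  0.22106704] 0.04858425314808726
[ 0.52647535 -0.41645521  0.07925168] [ 0.492527   -0.40038996  0.14988748]
pos [-31.29   4.89   7.72] dr [-26.9  -6.2  26.2]
pos [-32.92   8.18  14.83] dr [-26.9  -6.2  26.2]
pos [-16.15  -1.93  -0.47] dr [-26.9  -6.2  26.2]
```

View pics/p2.png

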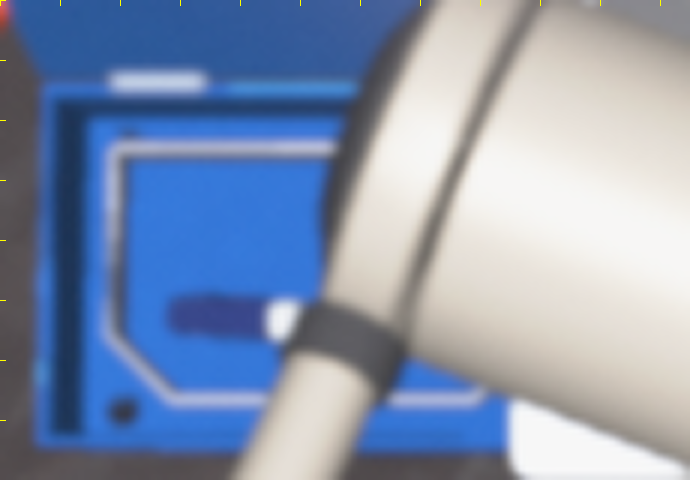

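The marker lies in the tub (cap at crop ≈(215,315)). On to the tray.

Request:
step_arm([
  {"delta_pos": [-6, 0.5, 0], "dr": [-7, -1.6, 6.8], "fingers": 0},
  {"delta_pos": [-12, 1.5, 1], "dr": [-13.5, -3.1, 13], "fingers": 0},
  {"delta_pos": [-18, 2.5, 2.5], "dr": [-20, -4.6, 19.5], "fingers": 0},
  {"delta_pos": [-24, 3.8, 4.5], "dr": [-27, -6.2, 26], "fingers": 0},
  {"delta_pos": [-29, 4.5, 6.5], "dr": [-27, -6.2, 26], "fingers": 0},
])

```text
time: 7.12
tool_pos: [0.4836, -0.3706, 0.1519]
tool_rot: [2.663, -0.003, 1.13]
contact_force: [0.1, 0.2, 0.6]
opening: 0.0456
grip_force: 0.0
```

```bash
cat >> h.py <<'E'
yaw=-.442; o=np.array([.5346,-.4203,.0648]); rg=rot_of(yaw,np.radians(28)); mt=R.from_euler('xyz',[0,-np.pi/6,yaw])
ng=-rg.as_matrix()[:,2]; tcp=o+mt.apply([0,0,.033])-ng*.016
E
python3 - <<'E'
from h import *
s=robot.observe(); print(s["tool_pos"],s["tool_rot"])
go(tcp+.05*ng,rg); go(tcp,rg)
E
```

```text
[ 0.48361457 -0.37058039  0.15194462] [ 2.66255931 -0.00344764  1.13036393]
pos [-2.33  1.78  4.13] dr [-0.6 -0.2 -0. ]
pos [-2.35  1.83  9.13] dr [-0.6 -0.2 -0. ]
```

Request:
step_arm([
  {"delta_pos": [-1.5, 1.2, 1], "dr": [0, 0, 0], "fingers": 0.1},
  {"delta_pos": [-2.3, 1.8, 2.5], "dr": [0, 0, 0], "fingers": 0.1},
  {"delta_pos": [-2.3, 1.8, 3.5], "dr": [0, 0, 0], "fingers": 0.1},
  {"delta_pos": [-2.3, 1.8, 4], "dr": [0, 0, 0], "fingers": 0.1},
  {"delta_pos": [-2.3, 1.8, 4], "dr": [0, 0, 0], "fingers": 0.1},
])

```text
time: 7.75
tool_pos: [0.5066, -0.404, 0.1256]
tool_rot: [2.663, -0.003, 1.134]
contact_force: [-0.2, 0.1, 0.4]
opening: 0.0414
grip_force: 0.0
```

Run:
```python
from h import *
s=robot.observe(); print(s["tool_pos"],s["tool_rot"],s["opening"])
go(tcp,rg)
im=viewer.read_camera("side")[...,::-1]; crop(im,280,180,430,305,5,"pics/g1.png")
```

```text
[ 0.50659097 -0.40399184  0.12557694] [ 2.66306553 -0.00297888  1.13441676] 0.041393719817483916
pos [-0.3  -0.07  5.18] dr [-0.6 -0.3  0.2]
```

View pics/g1.png

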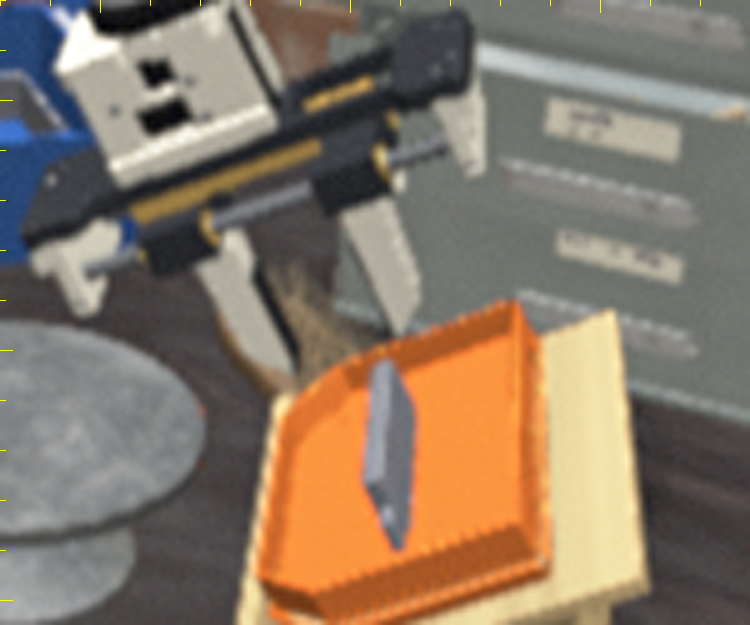

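Fingers straddle the rib (crop ≈(385,420)); the body's lower end is near the turntable, so I'll descend gently.

Request:
step_arm([
  {"delta_pos": [-0.3, 0, 1], "dr": [-0.6, 0, 0], "fingers": 0.1},
  {"delta_pos": [-0.3, 0, 2], "dr": [-0.6, 0, 0], "fingers": 0.1},
  {"delta_pos": [-0.3, 0, 2.8], "dr": [-0.6, 0, 0], "fingers": 0.1},
  {"delta_pos": [-0.3, 0, 3.4], "dr": [-0.6, 0, 0], "fingers": 0.1},
  {"delta_pos": [-0.3, 0, 3.7], "dr": [-0.6, 0, 0], "fingers": 0.1},
])

```text
time: 8.43
tool_pos: [0.5208, -0.4149, 0.0927]
tool_rot: [2.652, -0.003, 1.133]
contact_force: [0.1, 0.4, -0.0]
opening: 0.0412
grip_force: 0.0
```

Request:
step_arm([
  {"delta_pos": [0, 0, 0.5], "dr": [0, 0, 0], "fingers": 0.1},
  {"delta_pos": [0, 0, 1], "dr": [0, 0, 0], "fingers": 0.1},
  {"delta_pos": [0, 0, 1.4], "dr": [0, 0, 0], "fingers": 0.1},
  {"delta_pos": [0, 0, 1.4], "dr": [0, 0, 0], "fingers": 0.1},
  {"delta_pos": [0, 0, 1.4], "dr": [0, 0, 0], "fingers": 0.1},
])

```text
time: 9.05
tool_pos: [0.5267, -0.4178, 0.0808]
tool_rot: [2.652, -0.003, 1.133]
contact_force: [-0.2, 0.2, -0.3]
opening: 0.0416
grip_force: 0.0
```

Run:
```python
from h import *
s=robot.observe(); print(s["tool_pos"],s["tool_rot"],s["opening"],s["contact_force"])
go(tcp,rg)
```

```text
[ 0.52666089 -0.41779576  0.08080881] [ 2.65167298e+00 -2.50202752e-03  1.13320671e+00] 0.04161188982304607 [-0.24226076  0.18623956 -0.32311391]
pos [ 0.11 -0.14  0.1 ] dr [ 0.1 -0.2  0.2]
```

Request:
step_arm([
  {"delta_pos": [0.1, -0.1, 0.1], "dr": [0, 0, 0], "fingers": 0.5},
  {"delta_pos": [0.1, -0.1, 0.1], "dr": [0, 0, 0], "fingers": 0.9},
  {"delta_pos": [0.1, -0.1, 0.1], "dr": [0, 0, 0], "fingers": 0.95},
  {"delta_pos": [0.1, -0.1, 0.1], "dr": [0, 0, 0], "fingers": 0.95},
  {"delta_pos": [0.1, -0.1, 0.1], "dr": [0, 0, 0], "fingers": 0.95},
], newtons=20)

```text
time: 9.68
tool_pos: [0.5266, -0.4167, 0.0795]
tool_rot: [2.652, -0.002, 1.133]
contact_force: [-1.1, 0.7, 1.9]
opening: 0.01
grip_force: 20.0
```

Request:
step_arm([
  {"delta_pos": [0, 0, -0.5], "dr": [0, 0, 0], "fingers": 0.95},
  {"delta_pos": [0, 0, -1.5], "dr": [0, 0, 0], "fingers": 0.95},
  {"delta_pos": [0, 0, -2.5], "dr": [0, 0, 0], "fingers": 0.95},
  {"delta_pos": [0, 0, -4], "dr": [0, 0, 0], "fingers": 0.95},
  {"delta_pos": [0, 0, -5.5], "dr": [0, 0, 0], "fingers": 0.95},
])

```text
time: 10.3
tool_pos: [0.5027, -0.4056, 0.129]
tool_rot: [2.652, -0.002, 1.133]
contact_force: [-0.7, 0.4, -1.1]
opening: 0.0097
grip_force: 20.0
```

Run:
```python
from h import *
s=robot.observe(); print(s["tool_pos"],s["tool_rot"],s["opening"],s["contact_force"],s["torque"])
im=viewer.read_camera("top")[...,::-1]; cv2.imwrite("raw_lift.png",im); cv2.imwrite("raw_lift_s.png",viewer.read_camera("side")[...,::-1])
s=robot.observe(); th=np.radians(15); r=rot_of(.025,th)
go((.42,-.25,.25),rg,s); go((.43,.04,.25),r,s)
```

```text
[ 0.50273997 -0.40564337  0.12903603] [ 2.65150941e+00 -2.37803701e-03  1.13317085e+00] 0.009655161397326655 [-0.6732683   0.44441461 -1.14163132] [ 0.16450496  0.34160694 -0.10335988]
pos [ 10.64  -6.82 -17.23] dr [ 0.2 -0.2  0.2]
pos [ 37.33 -16.87 -22.6 ] dr [ 13.    9.7 -24.7]
```

The tray is held (10 mm opening, 20 N). I'll refine the grasp offset along the rib by fitting the tray's orange outline in the starting images, and plan the placing.

Run:
```python
from h import *
from scipy.optimize import minimize
def oct(hx,hy,c,z): return [(hx,hy,z),(hx,-hy,z),(-hx,hy-c,z),(-hx+c,hy,z),(-hx,-hy+c,z),(-hx+c,-hy,z)]
mod=np.array(oct(.0575,.0925,.026,.019)+oct(.061,.096,.026,-.01))
S=4; masks={}
for n,b in(("top",(365,120,495,230)),("side",(315,225,415,320))):
    im=cv2.imread(f"raw_{n}0.png")[b[1]:b[3],b[0]:b[2]]; im=cv2.resize(im,None,fx=S,fy=S,interpolation=cv2.INTER_CUBIC)
    h=cv2.cvtColor(im,cv2.COLOR_BGR2HSV); m=cv2.inRange(h,(5,170,90),(22,255,255)); cs,_=cv2.findContours(m,0,2)
    k=np.zeros_like(m); cv2.fillPoly(k,[cv2.convexHull(max(cs,key=cv2.contourArea))],255); masks[n]=(b,k)
def cost(p):
    t=0
    for n,(b,k) in masks.items():
        q=np.array([(proj(n,np.r_[p[:2],p[2]]+R.from_euler('xyz',[0,-np.pi/6,p[3]]).apply(v))-b[:2]+.5)*S*16 for v in mod])
        j=np.zeros_like(k); cv2.fillConvexPoly(j,cv2.convexHull(q.astype(np.int32)),255,shift=4); t+=np.count_nonzero(j!=k)/np.count_nonzero(k)
    return t
p0=[.5346,-.4203,.0648,-.442]
best=minimize(cost,p0,method="Nelder-Mead",options=dict(initial_simplex=np.array([p0]+[np.array(p0)+np.eye(4)[i]*[.006,.006,.004,.04][i] for i in range(4)])))
print(cost(p0),best.x,best.fun)
for p in(p0,best.x):
    print(R.from_euler('xyz',[0,-np.pi/6,p[3]]).inv().apply(np.array([.5266,-.4167,.0795])-p[:3]))
```

```text
0.2327463882806931 [ 0.53335003 -0.41613124  0.06718827 -0.47993727] 0.1665827178743009
[-0.00024598 -0.00016795  0.01711611]
[ 0.00119802 -0.00362115  0.01352469]
```

```bash
cat >> h.py <<'E'
RIM=np.array([.458,.0427,.036]); CY=.025
def place(th,dz=0,dx=0,dy=0):
    m=R.from_euler('xyz',[0,-th,CY]); org=RIM+R.from_euler('z',CY).apply([-.052+.052*np.cos(th)+dx,dy,.052*np.sin(th)+dz])
    return org+m.apply([0,-.0015,.0165]),rot_of(CY,th)
E
python3 - <<'E'
from h import *
th=np.radians(15)
for dz in(.2,.15,.06,0): p,r=place(th,dz); print(dz,p); go(p,r)
go((.46,-.30,.25),rg)
E
```

```text
0.2 [0.45199701 0.04104943 0.26539637]
pos [ 38.36 -14.42 -23.03] dr [ 13.    9.7 -24.7]
0.15 [0.45199701 0.04104943 0.21539637]
pos [ 38.36 -16.79 -18.62] dr [ 13.    9.7 -24.7]
0.06 [0.45199701 0.04104943 0.12539637]
pos [ 38.35 -21.04 -10.69] dr [ 13.    9.7 -24.7]
0 [0.45199701 0.04104943 0.06539637]
pos [ 38.34 -23.88  -5.41] dr [ 13.    9.7 -24.7]
pos [  7.81  -1.76 -14.52] dr [ 0.2 -0.2  0.2]
```

Request:
step_arm([
  {"delta_pos": [0, 0, -3], "dr": [0, 0, 0], "fingers": 0.95},
  {"delta_pos": [3, -1, -7], "dr": [0, 0, 0], "fingers": 0.95},
  {"delta_pos": [7, -2, -11], "dr": [2, 1.5, -4], "fingers": 0.95},
  {"delta_pos": [11, -3.5, -14], "dr": [4, 3, -8], "fingers": 0.95},
  {"delta_pos": [15.5, -5.5, -16], "dr": [6, 4.5, -11.5], "fingers": 0.95},
])

```text
time: 11.02
tool_pos: [0.4564, -0.2123, 0.2452]
tool_rot: [2.757, 0.012, 1.349]
contact_force: [0.7, 0.1, -2.6]
opening: 0.0097
grip_force: 20.0
```

Run:
```python
from h import *
s=robot.observe(); print(s["tool_pos"],s["opening"])
th=np.radians(15)
for dz in(.15,): p,r=place(th,dz); print(dz,p); go(p,r)
```

```text
[ 0.45642661 -0.21232464  0.24518226] 0.009722517452356683
0.15 [0.45199701 0.04104943 0.21539637]
pos [24.66 -6.56  0.22] dr [  6.9   5.2 -13.2]
```

Request:
step_arm([
  {"delta_pos": [5, -1.2, 0], "dr": [1.7, 1.3, -3.3], "fingers": 0.95},
  {"delta_pos": [10, -2.6, 0], "dr": [3.4, 2.6, -6.6], "fingers": 0.95},
  {"delta_pos": [15.5, -4, 0], "dr": [5, 4, -10], "fingers": 0.95},
  {"delta_pos": [20.5, -5.4, 0], "dr": [6.9, 5.2, -13.2], "fingers": 0.95},
  {"delta_pos": [24, -6.4, 0.2], "dr": [6.9, 5.2, -13.2], "fingers": 0.95},
])

```text
time: 11.65
tool_pos: [0.4524, 0.0353, 0.2152]
tool_rot: [2.88, -0.002, 1.597]
contact_force: [1.4, -0.6, -1.4]
opening: 0.01
grip_force: 20.0
```

Run:
```python
from h import *
s=robot.observe(); print(s["tool_pos"],s["opening"])
th=np.radians(15)
for dz in(.08,.05,.0): p,r=place(th,dz); print(dz,p); go(p,r)
```

```text
[0.45242493 0.0353386  0.21522135] 0.010019949402083369
0.08 [0.45199701 0.04104943 0.14539637]
pos [ 0.56 -1.84  6.74] dr [ 0.  -0.1  0. ]
0.05 [0.45199701 0.04104943 0.11539637]
pos [ 0.55 -2.61  9.64] dr [ 0.  -0.1  0. ]
0.0 [0.45199701 0.04104943 0.06539637]
pos [ 0.54 -3.91 14.46] dr [ 0.  -0.1  0. ]
```

Request:
step_arm([
  {"delta_pos": [0.5, -0.6, 2.5], "dr": [0, 0, 0], "fingers": 0.95},
  {"delta_pos": [0.55, -1.4, 5.3], "dr": [0, 0, 0], "fingers": 0.95},
  {"delta_pos": [0.55, -2.1, 7.8], "dr": [0, 0, 0], "fingers": 0.95},
  {"delta_pos": [0.55, -2.5, 9.2], "dr": [0, 0, 0], "fingers": 0.95},
  {"delta_pos": [0.55, -2.6, 9.6], "dr": [0, 0, 0], "fingers": 0.95},
])

```text
time: 12.28
tool_pos: [0.4514, 0.0392, 0.1149]
tool_rot: [2.882, -0.002, 1.595]
contact_force: [-0.1, -0.5, -1.3]
opening: 0.0101
grip_force: 20.0
```

Run:
```python
from h import *
a=viewer.read_camera("top")[...,::-1];b=viewer.read_camera("side")[...,::-1]
cv2.imwrite("raw_p_t.png",a);cv2.imwrite("raw_p_s.png",b)
s=robot.observe(); print(s["tool_pos"],s["tool_rot"],s["opening"],s["contact_force"])
th=np.radians(15); p,r=place(th,0); go(p,r)
r0=R.from_euler('xyz',s["tool_rot"]); M=r0.as_matrix(); m=np.c_[M[:,1],M[:,0],-M[:,2]]
org=s["tool_pos"]-m@[0,-.0015,.0165]
c=[]
for im,n,b in((a,"top",(180,150,290,250)),(b,"side",(230,150,330,260))):
    im=im.copy(); s4=3
    cr=cv2.resize(im[b[1]:b[3],b[0]:b[2]],None,fx=s4,fy=s4,interpolation=cv2.INTER_CUBIC)
    for q in [(x,y,z) for z,hx,hy in((.019,.0575,.0925),(-.01,.061,.096)) for x,y in((hx,hy),(hx,-hy),(-hx,hy-.026),(-hx,-hy+.026),(-hx+.026,hy),(-hx+.026,-hy))]:
        u=(proj(n,org+m@q)-b[:2]+.5)*s4; cv2.circle(cr,tuple(int(v) for v in u),2,(0,255,0) if q[2]>0 else (255,0,255),-1)
    c.append(cv2.copyMakeBorder(cr,0,360-cr.shape[0],0,0,0))
cv2.imwrite("pics/pl.png",np.hstack(c))
```

```text
[0.45196902 0.03916164 0.11565851] [ 2.88026952e+00 -1.93754930e-03  1.59525781e+00] 0.009954411830978978 [ 0.6778665  -0.15828508 -2.42644876]
pos [ 0.18 -1.29  4.86] dr [-0.  -0.1 -0.1]
```

View pics/pl.png

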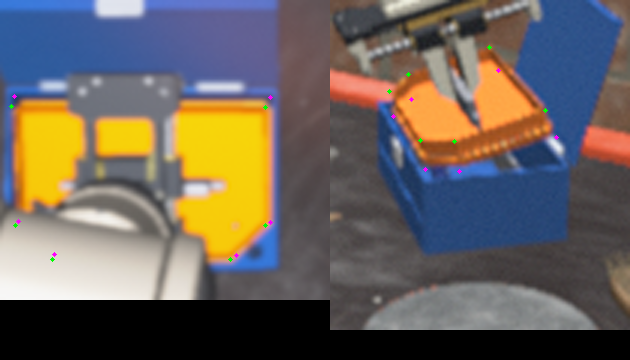

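Overlay shows the tray outline (x 14–272 in the left half) about 1.7 mm right of the predicted points, so I'll shift 1.5 mm more to +y and lower.

Request:
step_arm([
  {"delta_pos": [0.35, -0.3, 1], "dr": [0, 0, 0], "fingers": 0.95},
  {"delta_pos": [0.35, -0.6, 2.1], "dr": [0, 0, 0], "fingers": 0.95},
  {"delta_pos": [0.35, -0.8, 3], "dr": [0, 0, 0], "fingers": 0.95},
  {"delta_pos": [0.35, -0.95, 3.6], "dr": [0, 0, 0], "fingers": 0.95},
  {"delta_pos": [0.35, -1, 3.8], "dr": [0, 0, 0], "fingers": 0.95},
])

```text
time: 13.0
tool_pos: [0.4518, 0.0427, 0.0758]
tool_rot: [2.881, -0.002, 1.595]
contact_force: [-1.1, 0.2, -1.7]
opening: 0.0098
grip_force: 20.0
```

Run:
```python
from h import *
s=robot.observe(); print(s["tool_pos"],s["tool_rot"],s["contact_force"],s["torque"])
th=np.radians(15); p,r=place(th,0,dy=.0015); print(p); go(p,r)
```

```text
[0.45184635 0.042717   0.07582115] [ 2.88090585e+00 -1.94978868e-03  1.59525663e+00] [-1.1397009   0.1757479  -1.65136079] [-0.05386817  0.09913516  0.01863383]
[0.45195952 0.04254896 0.06539637]
pos [-0.02 -0.26  1.01] dr [-0.1 -0.1 -0.1]
```

Request:
step_arm([
  {"delta_pos": [0, -0.08, 0.3], "dr": [0, 0, 0], "fingers": 0.95},
  {"delta_pos": [0, -0.15, 0.6], "dr": [0, 0, 0], "fingers": 0.95},
  {"delta_pos": [0, -0.2, 0.8], "dr": [0, 0, 0], "fingers": 0.95},
  {"delta_pos": [0, -0.25, 1], "dr": [0, 0, 0], "fingers": 0.95},
  {"delta_pos": [0, -0.25, 1], "dr": [0, 0, 0], "fingers": 0.95},
])

```text
time: 13.62
tool_pos: [0.4521, 0.0428, 0.066]
tool_rot: [2.88, -0.002, 1.595]
contact_force: [-1.0, -0.2, -0.7]
opening: 0.0098
grip_force: 20.0
```

Run:
```python
from h import *
for a in(13,11): p,r=place(np.radians(a),-.001,dy=.0015); print(p); go(p,r)
```

```text
[0.45295713 0.0425739  0.06277456]
pos [-0.02 -0.    0.33] dr [ 2.  -0.1 -0.1]
[0.45389755 0.04259742 0.06111892]
pos [-0.02  0.05  0.51] dr [ 4.  -0.1 -0.1]
```

Request:
step_arm([
  {"delta_pos": [0, 0, 0.15], "dr": [1, 0, 0], "fingers": 0.95},
  {"delta_pos": [0, 0, 0.3], "dr": [2, 0, 0], "fingers": 0.95},
  {"delta_pos": [0, 0, 0.4], "dr": [3, 0, 0], "fingers": 0.95},
  {"delta_pos": [0, 0.05, 0.5], "dr": [4, 0, 0], "fingers": 0.95},
  {"delta_pos": [0, 0.05, 0.5], "dr": [4, 0, 0], "fingers": 0.95},
])

```text
time: 14.25
tool_pos: [0.4544, 0.0428, 0.0614]
tool_rot: [2.95, -0.002, 1.595]
contact_force: [1.2, -0.1, -1.2]
opening: 0.0096
grip_force: 20.0
```

Request:
step_arm([
  {"delta_pos": [0, 0.02, 0.05], "dr": [0.6, 0, 0], "fingers": 0.95},
  {"delta_pos": [0, 0.03, 0.1], "dr": [1.2, 0, 0], "fingers": 0.95},
  {"delta_pos": [0, 0.05, 0.15], "dr": [1.8, 0, 0], "fingers": 0.95},
  {"delta_pos": [0, 0.06, 0.2], "dr": [2.4, 0, 0], "fingers": 0.95},
  {"delta_pos": [0, 0.08, 0.25], "dr": [3, 0, 0], "fingers": 0.95},
])

```text
time: 14.88
tool_pos: [0.4553, 0.0428, 0.059]
tool_rot: [3.003, -0.002, 1.595]
contact_force: [0.4, 0.6, -2.2]
opening: 0.0097
grip_force: 20.0
```

Request:
step_arm([
  {"delta_pos": [0, 0.02, 0.05], "dr": [0.6, 0, 0], "fingers": 0.95},
  {"delta_pos": [0, 0.04, 0.1], "dr": [1.2, 0, 0], "fingers": 0.95},
  {"delta_pos": [0, 0.06, 0.15], "dr": [1.8, 0, 0], "fingers": 0.95},
  {"delta_pos": [0, 0.08, 0.2], "dr": [2.4, 0, 0], "fingers": 0.95},
  {"delta_pos": [0, 0.1, 0.25], "dr": [3, 0, 0], "fingers": 0.95},
])

```text
time: 15.5
tool_pos: [0.4566, 0.0429, 0.0567]
tool_rot: [3.055, -0.002, 1.595]
contact_force: [0.6, 0.2, -1.1]
opening: 0.0098
grip_force: 20.0
```

Request:
step_arm([
  {"delta_pos": [0, 0.02, 0.05], "dr": [0.8, 0, 0], "fingers": 0.95},
  {"delta_pos": [0, 0.04, 0.13], "dr": [1.6, 0, 0], "fingers": 0.95},
  {"delta_pos": [0, 0.06, 0.2], "dr": [2.4, 0, 0], "fingers": 0.95},
  {"delta_pos": [0, 0.09, 0.27], "dr": [3.2, 0, 0], "fingers": 0.95},
  {"delta_pos": [0, 0.12, 0.34], "dr": [4, 0, 0], "fingers": 0.95},
])

```text
time: 16.12
tool_pos: [0.4581, 0.0429, 0.0534]
tool_rot: [3.125, -0.002, 1.595]
contact_force: [-0.2, 0.2, -1.5]
opening: 0.0097
grip_force: 20.0
```

Request:
step_arm([
  {"delta_pos": [0, 0, 0.05], "dr": [0.5, 0, 0], "fingers": 0.95},
  {"delta_pos": [0, 0, 0.1], "dr": [1, 0, 0], "fingers": 0.95},
  {"delta_pos": [0, 0, 0.15], "dr": [1, 0, 0], "fingers": 0.95},
  {"delta_pos": [0, 0, 0.2], "dr": [1, 0, 0], "fingers": 0.95},
  {"delta_pos": [0, 0, 0.2], "dr": [1, 0, 0], "fingers": 0.95},
])

```text
time: 16.75
tool_pos: [0.4577, 0.043, 0.0522]
tool_rot: [-3.141, -0.002, 1.595]
contact_force: [-7.9, -1.2, 8.3]
opening: 0.0097
grip_force: 20.0
```

Run:
```python
from h import *
for _ in range(3): viewer.camera_params("top")
f=[]
for i in range(4): viewer.read_camera("top"); f.append(robot.observe()["contact_force"])
s=robot.observe(); print(np.mean(f,0),s["tool_pos"],s["tool_rot"],s["torque"])
```

```text
[-7.42052777 -0.08523028  8.54875908] [0.45769154 0.0429568  0.05222504] [-3.14133838e+00 -1.78647541e-03  1.59529505e+00] [-0.00402411 -0.26322893 -0.09044896]
```

Contact is now supporting the tray (+8.5 N). I'll release gently.

Request:
step_arm([
  {"delta_pos": [0, 0, 0], "dr": [0, 0, 0], "fingers": 0.7},
  {"delta_pos": [0, 0, 0], "dr": [0, 0, 0], "fingers": 0.5},
  {"delta_pos": [0, 0, 0], "dr": [0, 0, 0], "fingers": 0.4},
  {"delta_pos": [0, 0, 0], "dr": [0, 0, 0], "fingers": 0.4},
  {"delta_pos": [0, 0, 0], "dr": [0, 0, 0], "fingers": 0.4},
])

```text
time: 17.58
tool_pos: [0.4573, 0.043, 0.0515]
tool_rot: [-3.14, -0.002, 1.595]
contact_force: [-5.2, 0.2, 4.4]
opening: 0.0275
grip_force: 0.0
```

Run:
```python
from h import *
f=[]
for i in range(3): viewer.read_camera("top"); f.append(robot.observe()["contact_force"])
s=robot.observe(); print(np.mean(f,0),s["tool_pos"],s["tool_rot"],s["opening"])
```

```text
[-5.47899575 -0.49864192  4.38234095] [0.45722939 0.0430003  0.05155305] [-3.13972308e+00 -1.93379334e-03  1.59539319e+00] 0.027670411726489357
```

Request:
step_arm([
  {"delta_pos": [0, -0.4, -0.2], "dr": [0, 0, 0], "fingers": 0.4},
  {"delta_pos": [0, -0.4, -1], "dr": [0, 0, 0], "fingers": 0.4},
  {"delta_pos": [0, -0.5, -3], "dr": [0, 0, 0], "fingers": 0.4},
  {"delta_pos": [0, -1, -7], "dr": [0, 0, 0], "fingers": 0.4},
  {"delta_pos": [0, -2, -12], "dr": [0, 0, 0], "fingers": 0.4},
])

```text
time: 18.35
tool_pos: [0.4379, 0.0422, 0.1727]
tool_rot: [-3.141, -0.002, 1.595]
contact_force: [1.1, -0.6, 0.6]
opening: 0.0275
grip_force: 0.0
```

Request:
step_arm([
  {"delta_pos": [-3, 0, -5], "dr": [0, 0, 10], "fingers": 0.95},
  {"delta_pos": [-9, 0, -9], "dr": [0, 0, 20], "fingers": 0.95},
  {"delta_pos": [-15, 0, -12], "dr": [0, 0, 30], "fingers": 0.95},
  {"delta_pos": [-21, 0, -13], "dr": [0, 0, 40], "fingers": 0.95},
  {"delta_pos": [-25, 0, -13], "dr": [0, 0, 50], "fingers": 0.95},
])

```text
time: 18.98
tool_pos: [0.4445, -0.2104, 0.303]
tool_rot: [3.139, -0.002, 0.716]
contact_force: [1.1, -0.2, 0.5]
opening: 0.0022
grip_force: 0.0
```

Run:
```python
from h import *
a=viewer.read_camera("top")[...,::-1];b=viewer.read_camera("side")[...,::-1]
cv2.imwrite("raw_q_t.png",a);cv2.imwrite("raw_q_s.png",b)
h=cv2.cvtColor(a,cv2.COLOR_BGR2HSV); m=cv2.inRange(h,(8,170,90),(25,255,255)); m[:,:175]=0;m[:,300:]=0
cs,_=cv2.findContours(m,0,2)
for c in sorted(cs,key=cv2.contourArea)[-3:]: print(cv2.contourArea(c),cv2.boundingRect(c))
o=RIM
for z,hx,hy in((.019,.0575,.0925),(-.01,.061,.096)):
    print(z,[np.round(proj("top",o+R.from_euler('z',CY).apply(q)),1).tolist() for q in((hx,hy,z),(hx,-hy,z),(-hx,hy-.026,z),(-hx,-hy+.026,z))])
print(robot.observe()["tool_pos"])
```

```text
4.0 (175, 314, 2, 10)
3504.0 (190, 188, 79, 48)
0.019 [[189.4, 185.6], [267.7, 185.8], [199.8, 234.3], [256.5, 234.4]]
-0.01 [[190.3, 185.7], [269.4, 185.9], [200.3, 236.0], [258.5, 236.1]]
[ 0.4441641  -0.21252436  0.30148935]
```

The outline in the top view matches the seated pose (columns 190–269, as predicted). I'll confirm height and level by touching the plate with shut fingers, tool turned 90°.

```bash
cat >> h.py <<'E'
def rimpt(x,y,z): return RIM+R.from_euler('z',CY).apply([x,y,z])
rp=R.from_euler('xyz',[np.pi,0,CY])
E
python3 - <<'E'
from h import *
go(rimpt(-.03,.0,.15),rp); go(rimpt(-.03,.0,.04),rp)
E
```

```text
pos [ 15.45 -20.3   11.53] dr [ 0.  -0.  39.5]
pos [ 15.44 -20.31  22.53] dr [ 0.  -0.  39.5]
```

Request:
step_arm([
  {"delta_pos": [3, -4, 0], "dr": [0, 0, 10], "fingers": 1},
  {"delta_pos": [6.5, -8.5, 0], "dr": [0, 0, 20], "fingers": 1},
  {"delta_pos": [10, -13, 2], "dr": [0, 0, 30], "fingers": 1},
  {"delta_pos": [13.5, -17.5, 5], "dr": [0, 0, 39.5], "fingers": 1},
  {"delta_pos": [15.4, -20.3, 9], "dr": [0, 0, 39.5], "fingers": 1},
])

```text
time: 19.7
tool_pos: [0.4263, 0.0461, 0.2146]
tool_rot: [-3.14, -0.005, 0.033]
contact_force: [0.4, -0.1, -1.1]
opening: 0.0002
grip_force: 0.0
```

Run:
```python
from h import *
s=robot.observe(); print(s["tool_pos"],s["tool_rot"])
go(rimpt(-.03,.0,.043-.036+.036),rp); go(rimpt(-.03,.0,.003),rp); go(rimpt(.027,.0,.003),rp)
```

```text
[0.42631512 0.04608917 0.21464014] [-3.13990878 -0.00453148  0.03306785]
pos [ 0.09  0.44 13.56] dr [-0.1 -0.3  0.5]
pos [ 0.08  0.45 17.56] dr [-0.1 -0.3  0.5]
pos [ 5.78  0.49 17.59] dr [-0.1 -0.3  0.5]
```

Request:
step_arm([
  {"delta_pos": [0, 0.3, 5], "dr": [0, 0, 0], "fingers": 1},
  {"delta_pos": [0, 0.4, 10], "dr": [0, 0, 0], "fingers": 1},
  {"delta_pos": [0, 0.4, 14], "dr": [0, 0, 0], "fingers": 1},
  {"delta_pos": [0, 0.4, 15.6], "dr": [0, 0, 0], "fingers": 1},
  {"delta_pos": [0, 0.4, 16.2], "dr": [0, 0, 0], "fingers": 1},
])

```text
time: 20.32
tool_pos: [0.4254, 0.0407, 0.0514]
tool_rot: [-3.139, 0.002, 0.035]
contact_force: [0.0, -1.1, 0.4]
opening: 0.0003
grip_force: 0.0
```

Run:
```python
from h import *
s=robot.observe(); print(s["tool_pos"],s["contact_force"])
```

```text
[0.42536277 0.04066931 0.05141401] [ 0.01141806 -1.09691808  0.44218657]
```

Request:
step_arm([
  {"delta_pos": [0, 0, 0.5], "dr": [0, 0, 0], "fingers": 1},
  {"delta_pos": [0, 0, 0.9], "dr": [0, 0, 0], "fingers": 1},
  {"delta_pos": [0, 0, 1.2], "dr": [0, 0, 0], "fingers": 1},
  {"delta_pos": [0, 0, 1.5], "dr": [0, 0, 0], "fingers": 1},
  {"delta_pos": [0, 0, 1.5], "dr": [0, 0, 0], "fingers": 1},
])

```text
time: 20.95
tool_pos: [0.4263, 0.0402, 0.039]
tool_rot: [-3.14, -0.002, 0.033]
contact_force: [-6.7, 0.2, 28.7]
opening: 0.0008
grip_force: 13.7
```

Request:
step_arm([
  {"delta_pos": [0, 0, -1.5], "dr": [0, 0, 0], "fingers": 1},
  {"delta_pos": [0, 0, -5.5], "dr": [0, 0, 0], "fingers": 1},
  {"delta_pos": [3, 0, -6], "dr": [0, 0, 0], "fingers": 1},
  {"delta_pos": [5.5, 0, -5.5], "dr": [0, 0, 0], "fingers": 1},
  {"delta_pos": [5.5, 0, -2], "dr": [0, 0, 0], "fingers": 1},
])

```text
time: 21.58
tool_pos: [0.4848, 0.0417, 0.0585]
tool_rot: [-3.141, -0.008, 0.033]
contact_force: [-0.6, -0.2, -1.2]
opening: 0.0003
grip_force: 0.0
```

Run:
```python
from h import *
viewer.read_camera("top"); viewer.read_camera("top")
s=robot.observe(); print(s["tool_pos"],s["contact_force"])
go(rimpt(.027,.0,.003),rp)
```

```text
[0.47879781 0.0420906  0.05453295] [-0.54749291  0.44077217  0.50209998]
pos [ 0.63 -0.1   1.55] dr [-0.1  0.3  0.5]
```

Request:
step_arm([
  {"delta_pos": [0.4, 0, 0.4], "dr": [0, 0, 0], "fingers": 1},
  {"delta_pos": [0.5, 0, 0.9], "dr": [0, 0, 0], "fingers": 1},
  {"delta_pos": [0.5, 0, 1.3], "dr": [0, 0, 0], "fingers": 1},
  {"delta_pos": [0.5, 0, 1.6], "dr": [0, 0, 0], "fingers": 1},
  {"delta_pos": [0.5, 0, 1.75], "dr": [0, 0, 0], "fingers": 1},
])

```text
time: 22.3
tool_pos: [0.4858, 0.0422, 0.0393]
tool_rot: [-3.14, 0.0, 0.033]
contact_force: [-0.3, 0.9, -0.7]
opening: 0.0004
grip_force: 0.0
```

Request:
step_arm([
  {"delta_pos": [0, 0, 0], "dr": [0, 0, 0], "fingers": 1},
  {"delta_pos": [0, 0, 0], "dr": [0, 0, 0], "fingers": 1},
  {"delta_pos": [0, 0, 0.1], "dr": [0, 0, 0], "fingers": 1},
  {"delta_pos": [0, 0, 0.2], "dr": [0, 0, 0], "fingers": 1},
  {"delta_pos": [0, 0, 0.2], "dr": [0, 0, 0], "fingers": 1},
])

```text
time: 22.92
tool_pos: [0.486, 0.0422, 0.0391]
tool_rot: [-3.14, -0.001, 0.034]
contact_force: [-5.1, -0.3, 18.2]
opening: 0.0007
grip_force: 9.2
```

Front and back both touch at 39 mm: the tray is seated and level. Now the lid: retreat, then go over and behind it.

Request:
step_arm([
  {"delta_pos": [0, 0, -2], "dr": [0, 0, 0], "fingers": 1},
  {"delta_pos": [-0.5, 0, -7], "dr": [0, 0, 0], "fingers": 1},
  {"delta_pos": [-0.5, 0, -13], "dr": [0, 0, 0], "fingers": 1},
  {"delta_pos": [-0.5, 1, -19], "dr": [0, 0, 0], "fingers": 1},
  {"delta_pos": [0, 2, -23.5], "dr": [0, 0, 0], "fingers": 1},
])

```text
time: 23.55
tool_pos: [0.4866, 0.0216, 0.2753]
tool_rot: [-3.14, -0.002, 0.034]
contact_force: [1.4, 0.1, -0.1]
opening: 0.0003
grip_force: 0.0
```

Run:
```python
from h import *
viewer.read_camera("top");s=robot.observe(); print(s["tool_pos"],s["contact_force"])
a=viewer.read_camera("top")
# lid edge: colour steps along columns crossing the edge
for y in(.10,.06): print(proj("top",(.5725,y,.213)),proj("top",(.567,y,.213)))
g=a.astype(int)
for c in (190,205): print(c,[(r,g[r,c].tolist()) for r in range(142,154,2)])
go((.607,.01,.27),rp); go((.607,.01,.185),rp)
```

```text
[0.48958791 0.02032276 0.28070875] [ 2.18683939 -1.98390826  4.30601989]
[193.46617075 146.8776665 ] [193.35859097 149.56560152]
[213.29612409 147.43193744] [213.19718657 150.11864131]
190 [(142, [237, 232, 224]), (144, [241, 237, 231]), (146, [243, 240, 235]), (148, [244, 241, 237]), (150, [244, 242, 238]), (152, [243, 240, 236])]
205 [(142, [233, 227, 219]), (144, [237, 232, 225]), (146, [241, 237, 232]), (148, [243, 241, 236]), (150, [244, 242, 239]), (152, [245, 243, 240])]
pos [11.73  1.47  0.89] dr [-0.  -0.6  0.4]
pos [11.65  1.47  9.38] dr [-0.  -0.6  0.4]
```

Request:
step_arm([
  {"delta_pos": [4, 0.5, 0], "dr": [0, 0, 0], "fingers": 1},
  {"delta_pos": [8, 1, 0], "dr": [0, 0, 0], "fingers": 1},
  {"delta_pos": [11, 1.4, 0], "dr": [0, 0, 0], "fingers": 1},
  {"delta_pos": [11.7, 1.4, 0], "dr": [0, 0, 0], "fingers": 1},
  {"delta_pos": [11.7, 1.4, 1], "dr": [0, 0, 0], "fingers": 1},
])

```text
time: 24.28
tool_pos: [0.6037, 0.0119, 0.2617]
tool_rot: [-3.14, 0.0, 0.033]
contact_force: [0.2, -0.0, 0.5]
opening: 0.0005
grip_force: 0.0
```

Run:
```python
from h import *
s=robot.observe(); print(s["tool_pos"],s["contact_force"])
go((.607,.01,.19),rp)
```

```text
[0.6037478  0.01187184 0.26173002] [ 0.1611512  -0.00710895  0.46631052]
pos [0.32 0.21 7.17] dr [-0.1  0.   0.5]
```

Request:
step_arm([
  {"delta_pos": [0.4, 0, 1.5], "dr": [0, 0, 0], "fingers": 1},
  {"delta_pos": [0.4, 0, 3.2], "dr": [0, 0, 0], "fingers": 1},
  {"delta_pos": [0.4, 0, 5], "dr": [0, 0, 0], "fingers": 1},
  {"delta_pos": [0.4, 0, 6.5], "dr": [0, 0, 0], "fingers": 1},
  {"delta_pos": [0.4, 0, 7], "dr": [0, 0, 0], "fingers": 1},
])

```text
time: 24.9
tool_pos: [0.6071, 0.0121, 0.191]
tool_rot: [-3.139, 0.002, 0.033]
contact_force: [0.1, -0.6, -0.9]
opening: 0.0006
grip_force: 0.0
```

Request:
step_arm([
  {"delta_pos": [-0.5, 0, 0], "dr": [0, 0, 0], "fingers": 1},
  {"delta_pos": [-1.3, 0, 0], "dr": [0, 0, 0], "fingers": 1},
  {"delta_pos": [-2.2, 0, 0], "dr": [0, 0, 0], "fingers": 1},
  {"delta_pos": [-3.2, 0, 0], "dr": [0, 0, 0], "fingers": 1},
  {"delta_pos": [-4.2, 0, 0], "dr": [0, 0, 0], "fingers": 1},
])

```text
time: 25.52
tool_pos: [0.5653, 0.0105, 0.1926]
tool_rot: [-3.14, -0.0, 0.033]
contact_force: [-0.0, -0.5, 0.5]
opening: 0.0005
grip_force: 0.2
```

Request:
step_arm([
  {"delta_pos": [-1, 0, 0], "dr": [0, 0, 0], "fingers": 1},
  {"delta_pos": [-2, 0, 0], "dr": [0, 0, 0], "fingers": 1},
  {"delta_pos": [-3, 0, 0], "dr": [0, 0, 0], "fingers": 1},
  {"delta_pos": [-4, 0, 0], "dr": [0, 0, 0], "fingers": 1},
  {"delta_pos": [-5, 0, 0], "dr": [0, 0, 0], "fingers": 1},
])

```text
time: 26.15
tool_pos: [0.5153, 0.0088, 0.1923]
tool_rot: [-3.14, 0.0, 0.033]
contact_force: [-0.1, -0.6, -0.6]
opening: 0.0004
grip_force: 0.0
```

Request:
step_arm([
  {"delta_pos": [1.5, 0, 0], "dr": [0, 0, 0], "fingers": 1},
  {"delta_pos": [4, 0, -1], "dr": [0, 0, 0], "fingers": 1},
  {"delta_pos": [5.5, 0, -4], "dr": [0, 0, 0], "fingers": 1},
  {"delta_pos": [5.5, 0, -9], "dr": [0, 0, 0], "fingers": 1},
  {"delta_pos": [5.5, 0, -13], "dr": [0, 0, 0], "fingers": 1},
])

```text
time: 26.78
tool_pos: [0.5709, 0.0104, 0.324]
tool_rot: [-3.14, -0.001, 0.033]
contact_force: [0.8, -0.7, -0.4]
opening: 0.0002
grip_force: 0.0
```

Request:
step_arm([
  {"delta_pos": [0, 0, 0], "dr": [0, 0, 0], "fingers": 1},
  {"delta_pos": [0, 0, 0], "dr": [0, 0, 0], "fingers": 1},
  {"delta_pos": [0, 0, 0], "dr": [0, 0, 0], "fingers": 1},
  {"delta_pos": [0, 0, 0], "dr": [0, 0, 0], "fingers": 1},
  {"delta_pos": [0, 0, 0], "dr": [0, 0, 0], "fingers": 1},
])

```text
time: 27.4
tool_pos: [0.5709, 0.0105, 0.3218]
tool_rot: [-3.14, 0.001, 0.033]
contact_force: [0.6, 0.3, -0.5]
opening: 0.0003
grip_force: 0.0
```

Request:
step_arm([
  {"delta_pos": [0, 0, 0], "dr": [0, 0, 0], "fingers": 1},
  {"delta_pos": [0, 0, 0], "dr": [0, 0, 0], "fingers": 1},
  {"delta_pos": [0, 0, 0], "dr": [0, 0, 0], "fingers": 1},
  {"delta_pos": [0, 0, 0], "dr": [0, 0, 0], "fingers": 1},
  {"delta_pos": [0, 0, 0], "dr": [0, 0, 0], "fingers": 1},
])

```text
time: 28.02
tool_pos: [0.571, 0.0105, 0.3223]
tool_rot: [-3.14, 0.0, 0.033]
contact_force: [-0.5, 0.2, -0.9]
opening: 0.0002
grip_force: 0.0
```

Run:
```python
from h import *
b=viewer.read_camera("side"); a=viewer.read_camera("top"); cv2.imwrite("raw_e_s.png",b[...,::-1])
s=robot.observe(); print(s["time"],s["tool_pos"],s["contact_force"])
def blue(im,box):
    h=cv2.cvtColor(im,cv2.COLOR_RGB2HSV); m=cv2.inRange(h,(105,130,60),(122,255,255)); k=np.zeros_like(m); k[box[1]:box[3],box[0]:box[2]]=m[box[1]:box[3],box[0]:box[2]]
    cs,_=cv2.findContours(k,0,2); return cv2.boundingRect(max(cs,key=cv2.contourArea))
print("side blue bbox",blue(b,(220,100,340,260)),"start",blue(cv2.imread("raw_side0.png")[...,::-1],(220,100,340,260)))
for z in(.076,.081): print("shut lid side px",[np.round(proj("side",RIM*[1,1,0]+R.from_euler('z',CY).apply((x,y,0))+[0,0,z]),1).tolist() for x,y in((.07,.106),(.07,-.106),(-.072,.106),(-.072,-.106))])
```

```text
28.125 [0.57103539 0.01044567 0.32230393] [ 0.46198608 -0.24680276  0.5431477 ]
side blue bbox (246, 179, 64, 55) start (247, 138, 80, 96)
shut lid side px [[287.5, 180.5], [309.1, 206.1], [243.6, 184.0], [259.4, 210.9]]
shut lid side px [[287.5, 179.1], [309.2, 204.4], [243.6, 182.5], [259.4, 209.2]]
```

Request:
step_arm([
  {"delta_pos": [0, 0, 0], "dr": [0, 0, 0], "fingers": 1},
  {"delta_pos": [0, 0, 0], "dr": [0, 0, 0], "fingers": 1},
  {"delta_pos": [0, 0, 0], "dr": [0, 0, 0], "fingers": 1},
  {"delta_pos": [0, 0, 0], "dr": [0, 0, 0], "fingers": 1},
  {"delta_pos": [0, 0, 0], "dr": [0, 0, 0], "fingers": 1},
])

```text
time: 28.75
tool_pos: [0.571, 0.0104, 0.3223]
tool_rot: [-3.14, 0.0, 0.033]
contact_force: [-0.7, -0.4, 0.0]
opening: -0.0001
grip_force: 0.0
```

Run:
```python
from h import *
b=viewer.read_camera("side")[...,::-1].astype(int); o=cv2.imread("raw_e_s.png").astype(int)
print("change",np.abs(b-o)[170:240,235:320].max())
# front right lid corner: brightness (BGR) down a column at the free edge, front wall below
for c in (262,270,285,300): print(c,[(r,b[r,c].tolist()) for r in range(196,224,3)])
for z in (.076,.081): print([np.round(proj("side",RIM*[1,1,0]+R.from_euler('z',CY).apply((x,-.106,0))+[0,0,z]),1).tolist() for x in(-.07,-.04,0,.04)])
```

```text
change 10
262 [(196, [201, 113, 61]), (199, [208, 118, 66]), (202, [191, 109, 60]), (205, [198, 111, 61]), (208, [177, 103, 57]), (211, [126, 73, 41]), (214, [117, 70, 37]), (217, [119, 72, 41]), (220, [116, 70, 39]), (223, [117, 70, 43])]
270 [(196, [201, 113, 63]), (199, [203, 117, 67]), (202, [184, 104, 57]), (205, [201, 114, 63]), (208, [177, 101, 54]), (211, [116, 70, 41]), (214, [121, 72, 41]), (217, [120, 73, 42]), (220, [117, 69, 39]), (223, [119, 71, 38])]
285 [(196, [199, 114, 64]), (199, [176, 102, 56]), (202, [200, 115, 64]), (205, [199, 114, 65]), (208, [145, 84, 47]), (211, [117, 70, 42]), (214, [119, 75, 45]), (217, [119, 72, 40]), (220, [120, 71, 40]), (223, [120, 71, 40])]
300 [(196, [204, 115, 59]), (199, [188, 107, 58]), (202, [200, 117, 65]), (205, [170, 96, 51]), (208, [115, 71, 40]), (211, [117, 68, 37]), (214, [120, 72, 40]), (217, [120, 71, 45]), (220, [119, 70, 42]), (223, [119, 72, 42])]
[[260.1, 210.8], [270.9, 209.8], [285.0, 208.4], [298.9, 207.1]]
[[260.1, 209.1], [270.9, 208.1], [285.0, 206.7], [298.9, 205.4]]
```

The lid's lit top ends at rows 209 (front) to 206 (back), just as predicted for fully shut, with no gap, and the scene is still. Handing in.

```bash
python3 -c "
from cell import robot
print(robot.hand_in())"
```

```text
the job is handed in; nothing more can be done
None
```

I handed the job in at about 29 s, with the marker in the tub, the tray seated level on the rim and the lid shut by its own weight. I checked the tray by touch and the lid in the camera images, but the hand-in returned no verdict.

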